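# Walk the model vibrator home and latch it

## Robot

A 6-joint arm with a two-finger parallel gripper is mounted at the origin on the work surface. World frame = base frame: x ahead of the robot, y to its left, z up, the work surface at z = 0. Lengths are in m, angles in degrees, forces in N, time in s.
With the tool pointing down it reaches from about 0.35 to 0.975 m from the base axis. Payload 4.9 kg.
Tool frame: the origin (TCP) lies on the centre line of the jaws, within the pads' length; the fingertips stand 8 mm ahead of it and the grasp point (between the pads) lies 11 mm behind it; z points along the fingers, x is the direction in which the jaws open and shut, and the axes are right-handed (so a half turn about z gives the same grasp; the last joint's range is limited). The gripper opens to 85 mm and grips with 20 to 120 N. Pads are 22 mm wide; open, the fingers measure 114 mm over their backs; the gripper's body (76 mm by 85 mm) begins 54 mm behind the grasp point. The pads swing forward as they close: fully open they stand 13 mm farther back than shut.
Start: joints at [60.161, 3.019, 92.412, -0, 84.569, -6.818], TCP at [0.244, 0.575, 0.239] pointing down, gripper open.
Joint ranges: [-172.51, 172.51], [-57.92, 126.97], [3.15, 148.05], [-58.71, 238.71], [5.1, 150.11], [-179.66, 179.66]. Speed limits (degrees/s): [147.25, 147.25, 180, 180, 180, 180].

## Interface

Orientations are given as a 3x3 rotation matrix whose columns are the frame's x, y, z axes.
In Python, from workcell import robot gives the robot as it stands. The module is installed in compiled form; this text tells all that it offers. Calls block until the motion is done:
- robot.movep(position, orientation): joint-space move of the TCP to a pose.
- robot.move_straight(position, attitude=None, rate=0.15, threshold=None): straight line of the TCP; attitude=None keeps the orientation; rate is the mean speed in m/s. With threshold (N) it stops when the force on the tool has changed by that much, and returns True; else False.
- robot.set_joints(angles): joint-space move.
- robot.open() and robot.gripper_close(f_grip=None): open the fingers fully, or close them until they stop; f_grip is the grip in N (None keeps the last).
- robot.sleep(seconds).
- robot.ik(position, orientation): joint angles nearest the present ones, or None.
- robot.observe(): the state.
- robot.read_camera(name): name is "scene" or "top" or "wrist"; returns a dict with "color" (400x640x3 uint8, red, green, blue), "fx", "fy", "cx", "cy" (pixels), "dist_coeffs" ([k1, k2, p1, p2, k3] as OpenCV has them; the pictures are not rectified), "R" (3x3) and "t" (3): a world point X has camera coordinates R X + t. Camera axes: x right, y down, z forward; pixel columns grow to the right and rows downward; lengths in m; the calibration is good to about 2 mm. A picture is of the moment at which its call begins. There is no depth.
A pose or a line that the arm cannot do raises robot.IKError and nothing moves.
- robot.hand_in(): hands the job in, once; it reports no verdict.
The state is a dict: "time_s": time; "joint_positions": joint angles; "joint_vel": joint speeds; "joint_torque": joint torques, N m; "position": TCP position; "ee_rot": TCP orientation; "force": force on the tool from outside, world axes, zero at the start; "ft_torque": the same for the moment, N m; "opening": finger opening in m.
Only numpy, scipy, OpenCV 4.12 (cv2) and the standard library are available. Lean on these libraries where they do the work, as an engineer would, in place of code of your own. Each camera call takes 0.05 s, during which the arm holds its last target. There are 200 camera calls.

## Task

The heavy model vibrator has crawled out of its bracket on the dental bench. Creep it back in by pushing its two front corners in turn, a little at a time so that it does not slew far round, until it sits square with both rear corners firmly pressed home on the rear stop; never push with more than 25 N, and keep off the control panel in the middle of its front. Then swing the bracket's swivel catch fully across the front so that it cannot crawl out again, leave the other things on the bench alone and take the hand away.

Things in the scene. Friction and masses are not known exactly. Their poses are not given: they have to be found in the camera images.
- vibrator: Dental model vibrator: grey metal housing 130 (x) x 200 (y) x 50 mm, 8 to 58 mm above the bench on four rubber feet (22 mm across, centred at x = +-35, y = +-65 mm); on it a black ribbed plate, top at 82 mm. Origin: middle of the footprint, on the bench; x to its rear (towards the stop), y to its left, z up. About 2.4 kg. Keep its yaw to the bracket under 0.3 rad and its feet on the bench.
- front_left (a point): Left place to push: on the flat, smooth front face of the housing, vibrator x = -65, y = +86 mm (14 mm in from the side), 34 mm above the bench; y from 70 to 90 mm, 20 to 50 mm high will do. Pushed here the unit slides at 8 to 17 N (mass and friction vary; pressing down too makes it drag harder), turning about a point near the other side's feet. Meet it at under 30 mm/s. Axes as the vibrator's.
- front_right (a point): Right place to push: mirror image of front_left, vibrator x = -65, y = -86 mm, 34 mm above the bench.
- rear_left (a point): Rear left lower corner of the housing: vibrator x = +65, y = +100 mm, 12 mm above the bench. Axes as the vibrator's.
- rear_right (a point): Rear right lower corner of the housing: vibrator x = +65, y = -100 mm, 12 mm above the bench. Axes as the vibrator's.
- controls: Control panel in the middle of the vibrator's front: black box 104 mm wide (y = +-52), 8 mm proud of the front face, 11 to 55 mm above the bench, with a grey knob (28 mm across, 14 mm more proud, at y = +22) and a rocker switch at y = -28 mm. Origin and axes are those of vibrator. Not to be pushed.
- bracket: Steel bracket screwed to the bench. Origin: on the bench, middle of the rear stop's front face; x into the stop (away from the robot), y left, z up. Side lips 22 mm high, inner faces at y = +-105 mm (5 mm play each side), x = -20 to 0 mm; before them lead-ins flare to y = +-118 mm at x = -65 mm. With the vibrator home its origin is at x = -65, y = 0 and its front face at x = -130 mm.
- stop: Rigid rear stop of the bracket: upright steel lip 230 mm wide and 30 mm high, front face at bracket x = 0. Origin and axes are those of bracket. Home is both rear corners of the vibrator against this face; the arrival is felt as a clear rise of the pushing force over the sliding force.
- catch (a joint): Swivel catch, front left of the bracket, upright pivot, rad. 0 = swung out; 2.094 (end stop) = closed, its arm square across the vibrator's front left corner, 3.5 mm clear of the face when that is home. Arm direction in the bracket frame: 2.618 + joint value, counter-clockwise from x. Starts at 0 to 0.35; about 2 N at the knob moves it and it stays where it is left.
- catch_pivot (a point): Pivot of the catch, at bracket x = -140.5, y = +132 mm, 20 mm above the bench. Axes as the bracket's.
- catch_knob (a point): Upright white thumb knob on the catch arm, 13 mm across (17 at the head), 20 to 52 mm above the bench; the point is on its axis, 36 mm up and 50 mm from the pivot. The arm is a flat bar 14 mm wide, 75 mm long from the pivot, 12 to 20 mm above the bench; pivot on a 3 mm strip at bracket y = 121 to 143 mm. Push the knob round or pinch it from above.
- bowl: Bystander: grey-green mixing bowl 116 mm across, 62 mm high, to the right. Origin: centre of its underside.
- cast: Bystander: cream plaster cast of a dental arch, 62 x 60 x 28 mm, to the right. Origin: underside.
- tray: Bystander: steel instrument tray 200 x 110 x 24 mm, to the left. Origin: centre of its underside.
- dropper: Bystander: brown dropper bottle with a black cap, 30 mm across, 75 mm high, to the left. Origin: centre of its underside.

How it is judged (in metres and radians):
On the way, in this order (a step that is already met when the one before it is completed fails the run):
1. the vibrator is walked in and pressed home: both rear corners within 2.5 mm of the stop and at least 2.5 N felt on the stop (x of each of rear_left, rear_right in the frame of bracket above -0.0025 m and contact force between vibrator and stop above 2.5 N), for 0.02 s.
2. the catch is swung fully across the front (value of joint catch above 2 rad), for 0.2 s.
At the end, for the whole second after the job is handed in: The vibrator stands flat between the side lips (within 9 mm of the bracket's middle line), both rear corners within 3 mm of the rear stop, at rest, with the catch closed (over 2.0 rad) (x of each of rear_left, rear_right in the frame of bracket above -0.003 m and y of vibrator in the frame of bracket between -0.009 and 0.009 m and angle between vibrator's own z axis and vertical below 0.03 rad and value of joint catch above 2 rad and linear speed of vibrator below 0.01 m/s); the robot touches nothing.
It fails at once if the vibrator or the catch is pushed with more than 25 N (contact force between any of the arm, the fingers and vibrator above 25 N or contact force between any of the arm, the fingers and catch above 25 N).
It fails at once if the control panel, its knob or switch is pressed (over 2 N) (contact force between any of the arm, the fingers and controls above 2 N).
It fails at once if the vibrator slews more than 0.3 rad out of line with the bracket (angle between the x axis of vibrator and the x axis of bracket, either way round above 0.3 rad).
It fails at once if the vibrator is tipped (over 0.06 rad) (angle between vibrator's own z axis and vertical above 0.06 rad).
It fails at once if a bystander is moved more than 15 mm (distance of any of bowl, cast, tray, dropper from where it was at the start of the episode above 0.015 m).
It also fails if it takes over 72 s, if anything falls off the work surface, if the arm or the gripper's body presses on something with over 40 N, if the wrist force passes 120 N, or if a joint passes its speed limit or range.

## Working session

There is one attempt and no reset: what is moved stays moved. The work goes in short steps, each a Python script; the robot and the scene stay as the last script left them, time stands still between calls to the robot, and variables do not carry over. Pictures are saved under pics/ and viewed, about 8 in all and at most 12, crops included, and the job is handed in when it is done.

```bash
mkdir -p pics
cat > h.py <<'E'
from workcell import robot
import numpy as np, cv2
def snap(n,f):
    c=robot.read_camera(n); cv2.imwrite('pics/'+f,c['color'][:,:,::-1]); 
    np.savez('pics/'+f+'.npz',**c); return c
def ray(c,uv,z):
    K=np.array([[c['fx'],0,c['cx']],[0,c['fy'],c['cy']],[0,0,1.]])
    p=cv2.undistortPoints(np.array(uv,float).reshape(-1,1,2),K,np.array(c['dist_coeffs'])).reshape(-1,2)
    R=np.array(c['R']);t=np.array(c['t']); o=-R.T@t
    d=np.c_[p,np.ones(len(p))]@R
    return o+d*((z-o[2])/d[:,2])[:,None]
def proj(c,X):
    K=np.array([[c['fx'],0,c['cx']],[0,c['fy'],c['cy']],[0,0,1.]])
    return cv2.projectPoints(np.array(X,float).reshape(-1,1,3),cv2.Rodrigues(np.array(c['R']))[0],np.array(c['t'],float),K,np.array(c['dist_coeffs']))[0].reshape(-1,2)
E
python3 - <<'E'
from h import *
for n in('top','scene'):
    c=snap(n,n+'0.png'); print(n,-np.array(c['R']).T@c['t'],c['fx'])
print(robot.observe())
E
```

```text
top [0.52762373 0.03969797 1.18769576] 426.5878236005148
scene [1.00409686 0.34745328 0.61245586] 374.6295161171975
{'time_s': 0.1, 'joint_positions': array([ 6.01625722e+01,  3.05394039e+00,  9.24870445e+01,  7.13599419e-04,
        8.45698253e+01, -6.81907569e+00]), 'joint_vel': array([-0.11219304, -0.17230836, -0.21387903,  0.07351816, -0.03265834,
        0.00316595]), 'joint_torque': array([ 2.21476403e-04, -3.94910109e+01, -3.71362638e+01, -9.41567669e-05,
        3.94547664e-03,  2.56882379e-05]), 'position': array([0.24410894, 0.57473363, 0.23815154]), 'ee_rot': array([[ 3.91026114e-01,  9.20379070e-01, -9.72999681e-04],
       [ 9.20377584e-01, -3.91027249e-01, -1.67146258e-03],
       [-1.91884857e-03, -2.41941578e-04, -9.99998130e-01]]), 'force': array([0.03217448, 0.34054263, 0.18855101]), 'ft_torque': array([-0.00994721, -0.0102548 ,  0.00721119]), 'opening': 0.08554431119122116}
```

View pics/top0.png

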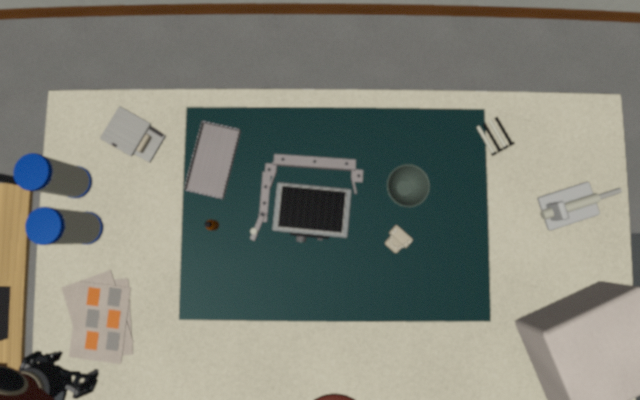

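View pics/scene0.png

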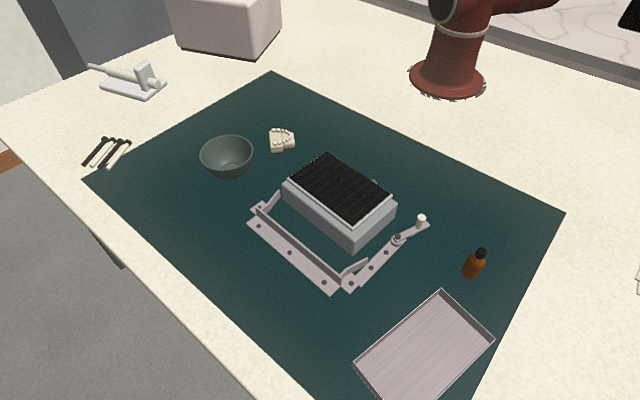

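The top picture shows the vibrator at about (312,210), the bracket stop along (273..357, 160), the catch knob near (253,233), the tray at (213,160), the dropper at (211,225), the bowl at (408,186) and the cast at (398,239). Next I go above it for a close wrist look.

Run:
```python
from h import *
c=dict(np.load('pics/top0.png.npz'))
pts=dict(vib=(312,210),stopL=(273,166),stopR=(357,170),knob=(253,233))
for k,v in pts.items(): print(k,ray(c,[v],0.05 if k in('vib','knob') else .03))
R=np.array([[0,1,0],[1,0,0],[0,0,-1.]])
v=ray(c,[(312,200)],.05)[0]
q=robot.ik([v[0]-.07,v[1],.40],R); print(q)
robot.movep([v[0]-.07,v[1],.40],R)
w=snap('wrist','w0.png'); o=robot.observe(); print(o['time_s'],o['position'],-np.array(w['R']).T@w['t'],w['R'])
```

```text
vib [[0.60107815 0.06369314 0.05      ]]
stopL [[0.72275904 0.17231921 0.03      ]]
stopR [[ 0.71309437 -0.0584573   0.03      ]]
knob [[0.53866728 0.22033326 0.05      ]]
[-1.05741581e+00 -8.17526533e+00  8.81964961e+01 -2.54444375e-14
  9.99787692e+01 -9.10574158e+01]
2.3667 [0.55777338 0.06461793 0.39964429] [0.47879353 0.06534062 0.53457338] [[-1.39607839e-03  9.99997997e-01  1.43395452e-03]
 [ 9.51751984e-01  8.88688799e-04  3.06867026e-01]
 [ 3.06865137e-01  1.79317948e-03 -9.51751318e-01]]
```

View pics/w0.png

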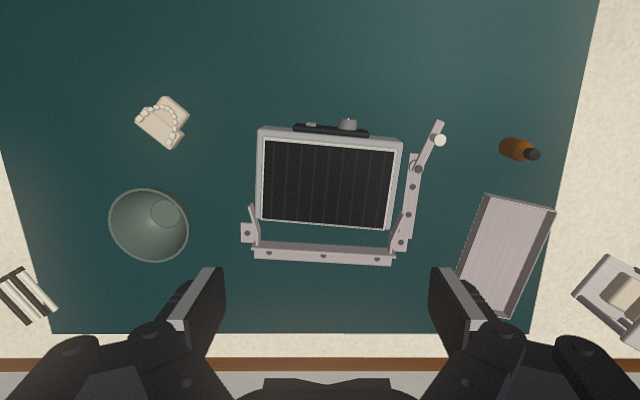

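The wrist view covers the whole job (image down is +x, right is +y): vibrator top (258..402, 128..230), stop at (255..395, ~250), catch knob at (440,139). I'll enlarge this part to pick out the corners.

Run:
```python
import cv2
a=cv2.imread('pics/w0.png')[105:275,235:460]
cv2.imwrite('pics/w0c.png',cv2.resize(a,None,fx=3.5,fy=3.5,interpolation=cv2.INTER_CUBIC))
```

```text
(no output)
```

View pics/w0c.png

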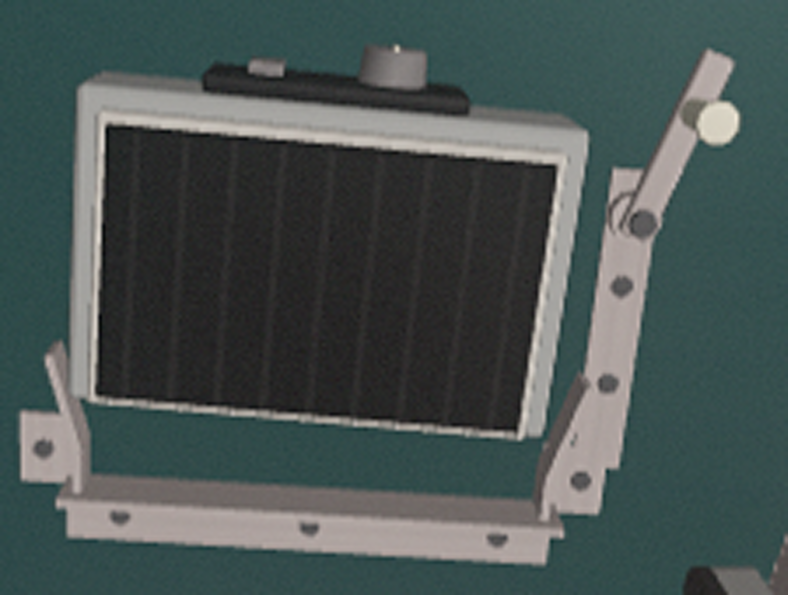

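Run:
```python
from h import *
c=dict(np.load('pics/w0.png.npz'))
f=lambda u,z: ray(c,np.array([u],float)/3.5+[235,105],z)[0]
sr=f((58,502),.03);sl=f((563,533),.03)
print('stop',sr,sl,np.linalg.norm(sl-sr)); 
br=f((90,478),0);bl=f((548,506),0); print('base',br,bl)
fr,fl,rl=f((79,89),.058),f((588,131),.058),f((542,437),.058)
print('hous',fr,fl,rl,np.linalg.norm(fl-fr),np.linalg.norm(fl-rl))
P=[f(u,.082) for u in((107,125),(557,163),(520,431),(95,398))]; print('plate',P)
pv=f((642,223),.024);kn=f((718,122),.052);print('piv,knob',pv,kn,np.linalg.norm((pv-kn)[:2]))
y=sl-sr;y/=np.linalg.norm(y);x=np.array([y[1],-y[0],0]);O=(sl+sr)/2*[1,1,0]
B=np.array([x,y,[0,0,1]])
y2=(fl-fr)/np.linalg.norm(fl-fr);print('yaw brk',np.degrees(np.arctan2(-y[0],y[1])),'vib',np.degrees(np.arctan2(-y2[0],y2[1])))
print('O',O)
for n,p in dict(piv=pv,kn=kn,fr=fr,fl=fl,rl=rl,pc=np.mean(P,0),br=br,bl=bl).items(): print(n,np.round(B@(p-O),4))
```

```text
stop [ 0.71826032 -0.05154835  0.03      ] [0.73354359 0.17670553 0.03      ] 0.22876496797271345
base [ 0.7200217  -0.04256252  0.        ] [0.73443352 0.17528657 0.        ]
hous [ 0.53192028 -0.02596423  0.058     ] [0.54765968 0.1695217  0.058     ] [0.67503241 0.15901454 0.058     ] 0.19611852524039028 0.12780536827967073
plate [array([ 0.54220518, -0.01189956,  0.082     ]), array([0.55597393, 0.15363244, 0.082     ]), array([0.66259611, 0.1454372 , 0.082     ]), array([ 0.64878847, -0.02214019,  0.082     ])]
piv,knob [0.59133389 0.20246292 0.024     ] [0.54500761 0.22125247 0.052     ] 0.0499917072510008
yaw brk -3.8306554686743195 vib -4.6031975169228065
O [0.72590196 0.06257859 0.        ]
piv [-0.1436  0.1306  0.024 ]
kn [-0.1911  0.1462  0.052 ]
fr [-0.1876 -0.1013  0.058 ]
fl [-0.185   0.0948  0.058 ]
rl [-0.0572  0.0928  0.058 ]
pc [-0.1235 -0.0046  0.082 ]
br [ 0.0012 -0.1053  0.    ]
bl [0.001 0.113 0.   ]
```

```bash
cat >> h.py <<'E'
a=np.radians(-3.83)
BX=np.array([np.cos(a),np.sin(a),0]);BY=np.array([-np.sin(a),np.cos(a),0]);O=np.array([.7259,.0626,0])
W=lambda x,y,z: O+x*BX+y*BY+np.array([0,0,z])
def bk(p): d=np.array(p)-O; return np.array([d@BX,d@BY,p[2]])
T=np.radians(10)
Rt=np.c_[BY,np.cos(T)*BX+np.array([0,0,np.sin(T)]),np.sin(T)*BX-np.array([0,0,np.cos(T)])]
Y={'R':-.085,'L':.079}; Z=.040
OFF=.0122   # finger front ahead of TCP
def push(side,x0,x1,thr=19,rate=.015,lead=.006,back=.040):
    """x0 expected front face, x1 target front face (bracket x); tool starts on either side, clear"""
    y=Y[side]; cur=bk(robot.observe()['position'])
    xs=min(x0-OFF-lead,cur[0]) if False else x0-OFF-lead
    robot.move_straight(W(cur[0],y,Z),Rt,rate=.22)
    robot.move_straight(W(xs,y,Z),Rt,rate=.06)
    f0=robot.observe()['force']
    hit=robot.move_straight(W(x1-OFF,y,Z),Rt,rate=rate,threshold=thr)
    o=robot.observe(); p=bk(o['position'])
    print(side,'hit',hit,'face',round(p[0]+OFF,4),'dF',np.round(o['force']-f0,1),'t',round(o['time_s'],1),flush=True)
    robot.move_straight(W(p[0]-back,y,Z),Rt,rate=.1)
    return p[0]+OFF,hit
E
python3 - <<'E'
from h import *
robot.gripper_close(20)
robot.movep(W(-.24,Y['R'],.13),Rt)
robot.move_straight(W(-.24,Y['R'],Z),Rt,rate=.15)
print(robot.observe()['time_s'])
push('R',-.1895,-.176,lead=.008)
print(robot.observe()['time_s'])
snap('wrist','w1.png')
E
```

```text
5.0
R hit False face -0.1802 dF [-10.4  -4.9   3.5] t 7.5
8.0583
```

View pics/w1.png

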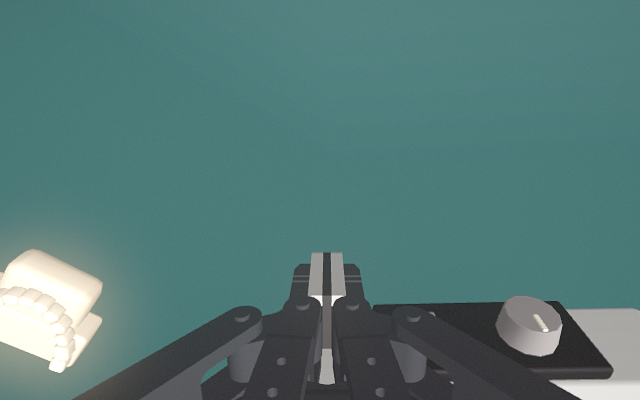

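The wrist picture shows the closed fingers clear in front of the right corner, the panel well to their right (from x≈375) and the cast at (50,310), clear. The arm gives about 4 mm under the push, so I allow for that and carry on.

Run:
```python
from h import *
push('L',-.1865,-.167,lead=.006)
push('R',-.180,-.156,lead=.006)
print(robot.observe()['time_s'])
c=snap('top','t1.png')
a=c['color'][130:260,160:460,::-1]
cv2.imwrite('pics/t1c.png',cv2.resize(a,None,fx=2.6,fy=2.6,interpolation=cv2.INTER_CUBIC))
```

```text
L hit False face -0.1711 dF [-9.6  4.   0.8] t 11.4
R hit False face -0.1603 dF [-12.2  -2.7   1.8] t 15.6
16.225
```

View pics/t1c.png

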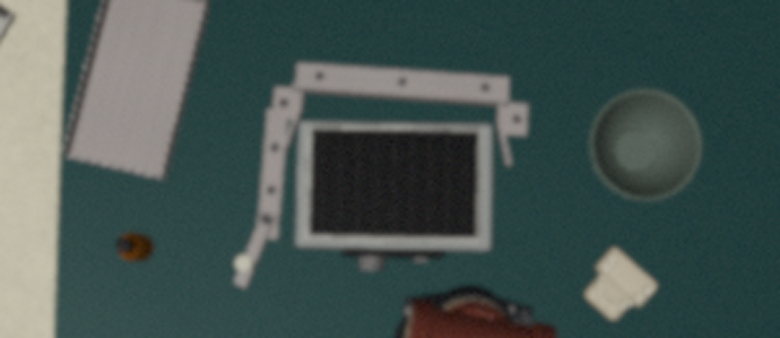

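The unit has moved in and is centred on the bracket's axis (plate centre at crop x≈394, axis there at about 395), and the bystanders are untouched. I carry on alternating.

Run:
```python
from h import *
push('L',-.171,-.148,lead=.005)
push('R',-.160,-.138,lead=.005)
push('L',-.152,-.134,lead=.005)
print(robot.observe()['time_s'])
```

```text
L hit False face -0.1522 dF [-10.1   4.8   1.7] t 19.7
R hit False face -0.1423 dF [-11.9  -3.6   2.3] t 23.8
L hit False face -0.1381 dF [-9.4  4.   2.3] t 27.5
28.0667
```

Run:
```python
from h import *
push('R',-.142,-.130,lead=.004,thr=18)
push('L',-.138,-.118,lead=.004,thr=18,rate=.012)
push('R',-.134,-.118,lead=.004,thr=18,rate=.012)
print(robot.observe()['time_s'])
```

```text
R hit False face -0.1341 dF [-10.7  -2.3   3.5] t 30.9
L hit True face -0.1326 dF [ 1.2  0.9 -0.4] t 34.2
R hit True face -0.132 dF [ 0.2 -0.4  0.1] t 37.4
37.975
```

Run:
```python
from h import *
push('L',-.132,-.120,lead=.003,thr=20,rate=.010)
push('R',-.132,-.120,lead=.003,thr=20,rate=.010)
p=bk(robot.observe()['position'])
robot.move_straight(W(-.24,p[1],Z),Rt,rate=.2)
robot.move_straight(W(-.25,.05,.15),Rt,rate=.25)
c=snap('wrist','w2.png');print(robot.observe()['time_s'])
c=snap('top','t2.png')
a=c['color'][130:260,160:460,::-1]
cv2.imwrite('pics/t2c.png',cv2.resize(a,None,fx=2.6,fy=2.6,interpolation=cv2.INTER_CUBIC))
```

```text
L hit True face -0.1325 dF [-0.2  0.6  0.3] t 40.5
R hit True face -0.132 dF [-0.9  0.1 -0.3] t 43.7
45.5833
```

View pics/t2c.png

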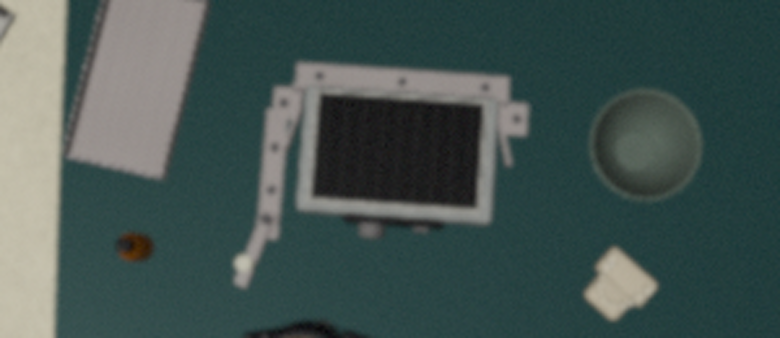

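Both corners stopped at the same place twice over (left −0.1325, right −0.1320), well above sliding force, and the picture shows the unit square on the stop. Now for the catch, sweeping the knob round with the closed fingers.

Run:
```python
from h import *
c=dict(np.load('pics/t2.png.npz')); print('dropper',bk(ray(c,[(211,225)],.07)[0]))
P=np.array([-.143,.131])
def fc(deg,d):
    t=np.radians(deg); return P+.05*np.array([np.cos(t),np.sin(t)])-d*np.array([-np.sin(t),np.cos(t)])
s=fc(162,.033)
robot.movep(W(*s,.12),Rt); robot.move_straight(W(*s,Z),Rt,rate=.15)
for g in (175,190,205,220,235,250,260):
    h=robot.move_straight(W(*fc(g,.020),Z),rate=.06,threshold=13)
    o=robot.observe(); print(g,h,np.round(bk(o['position']),4),np.round(o['force'],1),round(o['time_s'],2),flush=True)
    if h: break
else:
    h=robot.move_straight(W(*fc(270,.0125),Z),rate=.025,threshold=10)
    o=robot.observe(); print('end',h,np.round(bk(o['position']),4),np.round(fc(270,.0187),4),np.round(o['force'],1),round(o['time_s'],2))
c=snap('top','t3.png')
a=c['color'][130:260,160:460,::-1]
cv2.imwrite('pics/t3c.png',cv2.resize(a,None,fx=2.6,fy=2.6,interpolation=cv2.INTER_CUBIC))
```

```text
dropper [-0.184789   0.2539649  0.07     ]
175 False [-0.1914  0.1548  0.04  ] [-0.3 -0.1  0. ] 47.52
190 False [-0.1961  0.1414  0.0398] [-0.6 -0.4  0.6] 47.91
205 False [-0.197   0.1273  0.0399] [-0.3  0.3  0.5] 48.29
220 False [-0.1943  0.1134  0.0398] [ 0.7 -0.2  0.5] 48.67
235 False [-0.1877  0.101   0.04  ] [0.1 1.1 0.2] 49.06
250 False [-0.1785  0.0902  0.04  ] [-0.3  0.9 -0.2] 49.44
260 False [-0.171   0.0848  0.0399] [ 0.3 -0.   0.8] 49.75
end True [-0.1612  0.0822  0.0389] [-0.1617  0.081 ] [-1.1 -0.3  0.9] 50.27
```

View pics/t3c.png

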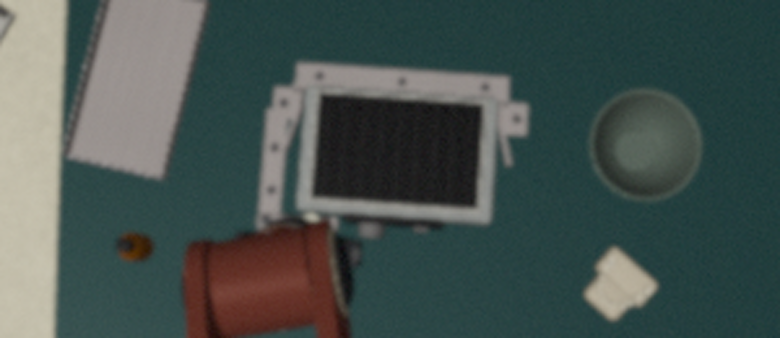

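The knob is at the front left corner (crop 312,217), and the end stop was felt where I expected it. Next I withdraw and check.

Run:
```python
from h import *
p=bk(robot.observe()['position'])
robot.move_straight(W(p[0]-.04,p[1],.045),rate=.15)
robot.move_straight(W(-.20,.03,.36),rate=.25)
c=snap('wrist','w3.png'); o=robot.observe(); print(o['time_s'],np.round(o['force'],1))
```

```text
52.2167 [ 0.1 -0.5 -0.3]
```

View pics/w3.png

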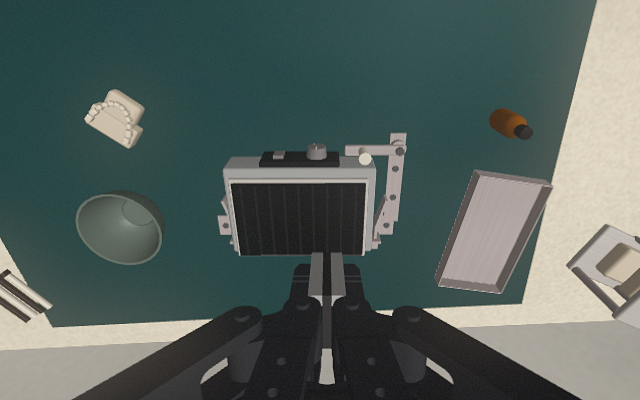

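The catch arm lies across the front left corner, parallel to the face (knob at 365,159, pivot at 400,151), and the unit is in the bracket. A quick check of the catch angle follows, then hand-in.

Run:
```python
from h import *
c=dict(np.load('pics/w3.png.npz'))
k=bk(ray(c,[(365,158.5)],.052)[0]);p=bk(ray(c,[(400,151)],.024)[0])
q=np.arctan2(k[1]-p[1],k[0]-p[0])%(2*np.pi)-2.618; print(k,p,q, np.linalg.norm((k-p)[:2]))
if q>2.0: robot.hand_in(); print('handed in')
```

```text
[-0.14359934  0.08083298  0.052     ] [-0.14398666  0.13091251  0.024     ] 2.102122847446257 0.05008102781709024
the job is handed in; nothing more can be done
handed in
```

I walked the vibrator back into its bracket, closed the catch and handed the job in with the arm clear; the last reading was 52.2 s, against the 72 s limit. The hand-in gives no verdict, so what follows rests on my own checks.

- **Pushing:** I pushed the front corners in turn, ten pushes in all, right corner first. The sliding force was about 10–13 N. The last two pushes on each side were pressed until the force stop tripped, at 18 N and then 20 N.
- **Home position:** The two presses on each side stopped at the same place: left face at −132.5 mm, right at −132.0 mm. That is square to within 0.5 mm. It is about 2 mm short of the nominal −130 mm, but the pivot also measured 3 mm off its nominal position in the same direction. I therefore took it as an error in my frame, not a gap at the stop. The top view also showed the unit against the stop.
- **Catch:** I swept the knob round until it met the end stop. From the last picture the catch reads 2.10 rad, where closed is 2.094.
- **Bystanders:** By eye, the pictures show no movement of the bowl, cast, tray or dropper.
- **Not confirmed:** I could not log peak forces during the moves; the force stops were set at 20 N or less. I could not measure the force on the stop directly either. No check disagreed beyond the 2–3 mm offset above.

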